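# Change to the fine stone at the sharpening bench

### The job

Change the sharpening stone: first stand the red oil tin and the water bottle, which block the stone cases, on the green mat; then lay the dark coarse stone from the holder flat in its empty yellow case, then lay the cream fine stone, from the blue case, flat in the holder, centred between the jaws. Then put the tin and the bottle back upright where each stood at the start, turned as before (end for end does not matter). Set the stones down gently because they chip, do not tip the tin or the bottle over, and leave the customer's knife and the padlock alone.

Things in the scene. Friction and masses are not known exactly. Their poses are not given: they have to be found in the camera images.
- oil_tin: Loose red oil tin, pale band, black cap, 0.3 kg: 60 (x) x 92 (y) mm, body 106 mm high, 128 with the cap (30 mm wide, 22 mm off-centre to +y). Origin: centre of underside. Stands on the caddy, a low steel tray (floor 3 mm, rim 9 mm above the counter), 9 mm from a case on its robot side, long side parallel. Tin and bottle start either way round, 180 mm apart. Grip it across x, high up.
- water_bottle: Loose oval squeeze bottle, pale with blue band and cap, 0.3 kg: 60 mm along x (flat faces 32 mm long), 92 mm along y with round ends, body 100 mm high, 128 with the central cap (28 mm wide). Origin: centre of underside. Stands on the caddy floor, 3 mm above the counter, in front of the other case. Grip it across x, high up.
- stone_coarse: Loose dark grey coarse sharpening stone, 150 (x) x 50 (y) x 25 (z) mm, 0.42 kg, lying in the holder at the start. Origin: centre of underside. Its ends are alike. Grip it across its 50 mm width.
- stone_fine: Loose cream fine sharpening stone, same size and mass as the coarse one, lying in the blue case at the start. Origin: centre of underside.
- case_coarse: Empty yellow open case of the coarse stone, fixed on the caddy: outside 167 (x) x 65 (y) mm, inside 162 x 60. Origin: centre of underside, 3 mm above the counter; its floor is 3 mm, its wall tops 8 mm above the origin. The two cases lie end to end, centres 180 mm apart, in either order, at the caddy's far side from the robot.
- case_fine: Blue open case, the same size and also fixed on the caddy, holding the fine stone at the start; empty at the end.
- holder: Fixed steel stone holder, rods along x, 60 mm wide, black clamp knob at the +x end (to 144 mm from the origin). Origin: under its middle, on the counter. The stone lies along x on ledges 20 mm above the origin, between black rubber jaws 166 mm apart with tops 34 mm above the origin; sides open, clamp slack. It stands left or right of the caddy, the mat on the other side.
- mat: Fixed green ribbed rubber mat lying on the counter, 280 (x) x 150 (y) x 3 mm. Origin: centre of its underside, on the counter. Side area for the tin and the bottle.
- knife: Customer's kitchen knife, loose, 330 mm long, lying flat on the counter beyond the caddy, up to 18 mm high; origin near its middle, blade to +x. Leave alone.
- padlock: Loose brass padlock with steel shackle, about 75 x 48 mm, 18 mm high, lying on the counter beyond the caddy; origin near its middle. Leave alone.
Not all that is in view belongs to the job. There is more than one size of the stone_coarse; the one meant has the size given above.

How it is judged:
On the way, in this order (a step that is already met when the one before it is completed fails the run):
1. tin and bottle both stand on the green mat, released (x of oil_tin in the frame of mat between -0.14 and 0.14 m and y of oil_tin in the frame of mat between -0.075 and 0.075 m and z of each of oil_tin, water_bottle in the frame of mat below 0.008 m and angle between each of oil_tin, water_bottle's own z axis and vertical below 0.08 rad and linear speed of each of oil_tin, water_bottle below 0.02 m/s and contact force between the fingers and oil_tin below 0.3 N and x of water_bottle in the frame of mat between -0.14 and 0.14 m and y of water_bottle in the frame of mat between -0.075 and 0.075 m and contact force between the fingers and water_bottle below 0.3 N), for 0.2 s.
2. the coarse stone lies flat in its yellow case, released (horizontal distance between stone_coarse and case_coarse below 0.012 m and z of stone_coarse in the frame of case_coarse between -0.001 and 0.007 m and angle between the x axis of stone_coarse and the x axis of case_coarse, either way round below 0.12 rad and linear speed of stone_coarse below 0.02 m/s and contact force between the fingers and stone_coarse below 0.3 N), for 0.2 s.
3. the fine stone lies flat in the holder, released (horizontal distance between stone_fine and holder below 0.012 m and z of stone_fine in the frame of holder between 0.016 and 0.024 m and angle between the x axis of stone_fine and the x axis of holder, either way round below 0.12 rad and linear speed of stone_fine below 0.02 m/s and contact force between the fingers and stone_fine below 0.3 N), for 0.2 s.
At the end, for the whole second after the job is handed in: Coarse stone flat in the yellow case and fine stone flat on the holder's ledges, each within 12 mm of centre and 0.12 rad of its length; tin and bottle upright within 15 mm of where each stood at the start and within 0.25 rad of parallel to the cases; all released and at rest (all of step 2 and all of step 3 and distance of each of oil_tin, water_bottle from where it was at the start of the episode below 0.015 m and angle between the y axis of each of oil_tin, water_bottle and the x axis of case_coarse, either way round below 0.25 rad and angle between each of oil_tin, water_bottle's own z axis and vertical below 0.08 rad and linear speed of each of oil_tin, water_bottle below 0.02 m/s and contact force between the fingers and oil_tin below 0.3 N and contact force between the fingers and water_bottle below 0.3 N); the robot touches nothing.
It fails at once if the oil tin or the water bottle tips over (leans more than 0.6 rad) (angle between any of oil_tin, water_bottle's own z axis and vertical above 0.6 rad).
It fails at once if a stone is dropped or thrown down (faster than 0.55 m/s within 50 mm of the counter) ((height (world z) of stone_coarse below 0.05 m and linear speed of stone_coarse above 0.55 m/s) or (height (world z) of stone_fine below 0.05 m and linear speed of stone_fine above 0.55 m/s)).
It fails at once if the knife is disturbed (moved 20 mm) (distance of knife from where it was at the start of the episode above 0.02 m).
It fails at once if the padlock is disturbed (moved 20 mm) (distance of padlock from where it was at the start of the episode above 0.02 m).
It also fails if it takes over 141 s, if anything falls off the work surface, if the arm or the gripper's body presses on something with over 40 N, if the wrist force passes 120 N, or if a joint passes its speed limit or range.

### The arm

A 6-joint arm with a two-finger parallel gripper is mounted at the origin on the work surface. World frame = base frame: x ahead of the robot, y to its left, z up, the work surface at z = 0. Lengths are in m, angles in rad, forces in N, time in s.
With the tool pointing down it reaches from about 0.25 to 0.725 m from the base axis. Payload 4 kg.
Tool frame: the origin (TCP) lies midway between the tips of the shut fingers; the grasp point (between the pads) lies 19 mm behind it; z points along the fingers, y is the line along which they close (so a half turn about z gives the same grasp; the last joint's range is limited). The gripper opens to 85 mm and grips with 20 to 120 N. Pads are 22 mm wide; open, the fingers measure 114 mm over their backs; the gripper's body (76 mm by 85 mm) begins 54 mm behind the grasp point. The pads swing forward as they close: fully open they stand 13 mm farther back than shut.
Start: joints at [1.156, 0.241, 0.005, 1.335, 0, 1.571], TCP at [0.202, 0.458, 0.231] pointing down, gripper open.
Joint ranges: [-2.72, 2.72], [-1.05, 1.87], [-1.09, 1.28], [-1.99, 2.15], [-1.42, 1.44], [-3.14, 3.14]. Speed limits (rad/s): [2.79, 2.79, 3.14, 3.14, 3.14, 3.14].

### API

Orientations are given as [roll, pitch, yaw] about the fixed x, y, z axes, in that order (R = Rz(yaw) Ry(pitch) Rx(roll)).
In Python, from plant import bot, cams gives the robot as it stands.
- The arm moves only by the tool jog_arm, never from a script. Its argument "commands" is one flat list of numbers, 7 for each row, row after row: the opening, from 0 (shut) to 1 (fully open), then the shift along the tool's x, y, z in m, then the turn, a rotation vector about the tool's x, y, z in rad. In form: [fingers, dx, dy, dz, rx, ry, rz, fingers, dx, dy, dz, rx, ry, rz, ...]. A call has 1 to 10 rows; each row shifts and turns the commanded pose from where the row before left it, along the tool's axes as they then stand; what a row does not reach is not made up. A row lasts 1/10 s, in which the tool goes at most 50 mm and 8.59 degrees, less where a joint would pass 70% of its speed; a pose out of reach is approached as far as the arm can. A call is refused whole if a number of a shift passes 0.05 or a number of a turn 0.15, either way. A call with a gripper value outside its range is refused whole. The fingers move at their own pace and stop on an object; "force" is the grip in N (left out, the last holds). Time passes only in rows, so rows that do not move let the fingers close. It gives the time, the measured TCP pose, the force, the opening and the grip force at its end, in the units of the state.
- bot.observe(): the state, without advancing time (a new reading comes with each control period).
- cams.capture(name): name is "side" or "top" or "wrist"; returns a dict with "image" (384x512x3 uint8, red, green, blue), "fx", "fy", "cx", "cy" (pixels), "dist_coeffs" ([k1, k2, p1, p2, k3] as OpenCV has them; the pictures are not rectified), "extrinsics" (4x4, takes a point from camera to world coordinates). Camera axes: x right, y down, z forward; pixel columns grow to the right and rows downward; lengths in m; the calibration is good to about 2 mm. A picture is of the moment at which its call begins. There is no depth.
- bot.sign_off(): hands the job in; it is judged then, once.
The state is a dict: "t": time; "q": joint angles; "qd": joint speeds; "joint_efforts": joint torques, N m; "tcp_pos": TCP position; "eef_rot": TCP orientation; "force": force on the tool from outside, world axes, zero at the start; "torque": the same for the moment, N m; "gripper_width": finger opening in m; "grasp_force": force on a finger pad.
Only numpy, scipy, OpenCV 4.12 (cv2) and the standard library are available. Lean on these libraries where they do the work, as an engineer would, in place of code of your own. Each camera call takes 0.05 s, during which the arm holds its last target. There are 200 camera calls.

## Working session

There is one attempt and no reset: what is moved stays moved. The work goes in short steps, Python scripts to look and compute and a tool call to move; the robot and the scene stay as the last step left them, time stands still between calls to the robot, and variables do not carry over. Pictures are saved under pics/ and viewed, at most 14 in all, crops included, and the job is handed in when it is done.

Besides the shell and the picture viewer there is one more tool, called after "Call:" as name(argument=value, ...) on one line, values as JSON. jog_arm: Moves the arm, as the interface text tells. Its arguments: {"type":"object","properties":{"commands":{"type":"array","items":{"type":"number"}},"force":{"type":"number"}},"required":["commands"]}

```bash
mkdir -p pics; ls; python3 - <<'E'
from plant import bot,cams
import cv2,numpy as np
for n in("top","side"):
    c=cams.capture(n);cv2.imwrite(f"pics/{n}0.png",cv2.resize(c["image"][:,:,::-1],(800,600),interpolation=cv2.INTER_CUBIC))
    print(n,c["fx"],c["cx"],c["cy"],c["dist_coeffs"],np.round(c["extrinsics"],3).tolist())
print(bot.observe())
E
```

```text
pics
top 468.5316188564292 256.16159402194467 189.80050651258478 [-0.00517859  0.          0.          0.          0.        ] [[-0.015, -0.998, 0.064, 0.405], [-1.0, 0.015, -0.008, -0.064], [0.007, -0.064, -0.998, 1.249], [0.0, 0.0, 0.0, 1.0]]
side 439.43843671092355 257.2116113996817 183.19114260758363 [-0.15879248  0.          0.          0.          0.        ] [[0.879, -0.313, 0.361, 0.026], [-0.477, -0.608, 0.634, -0.891], [0.021, -0.729, -0.684, 0.937], [0.0, 0.0, 0.0, 1.0]]
{'t': 0.1, 'q': array([ 1.15598745e+00,  2.41386296e-01,  3.89094931e-03,  1.33522037e+00,
       -2.75858079e-05,  1.57080901e+00]), 'qd': array([-0.00114837, -0.00120229,  0.0025341 , -0.00030185, -0.0019875 ,
       -0.00095491]), 'joint_efforts': array([ 4.54351648e-04, -3.73138654e+01,  2.53009790e+01,  1.08614875e-02,
        9.47458534e-05, -4.93340579e-06]), 'tcp_pos': array([0.20128995, 0.45708187, 0.2304899 ]), 'eef_rot': array([-3.13967326e+00,  2.76100940e-05,  2.72677115e+00]), 'force': array([ 0.78708054, -0.57426806, -0.0131791 ]), 'torque': array([-0.00292363,  0.04693541,  0.0141711 ]), 'grasp_force': 0.0, 'gripper_width': 0.08528125019307344}
```

View pics/top0.png

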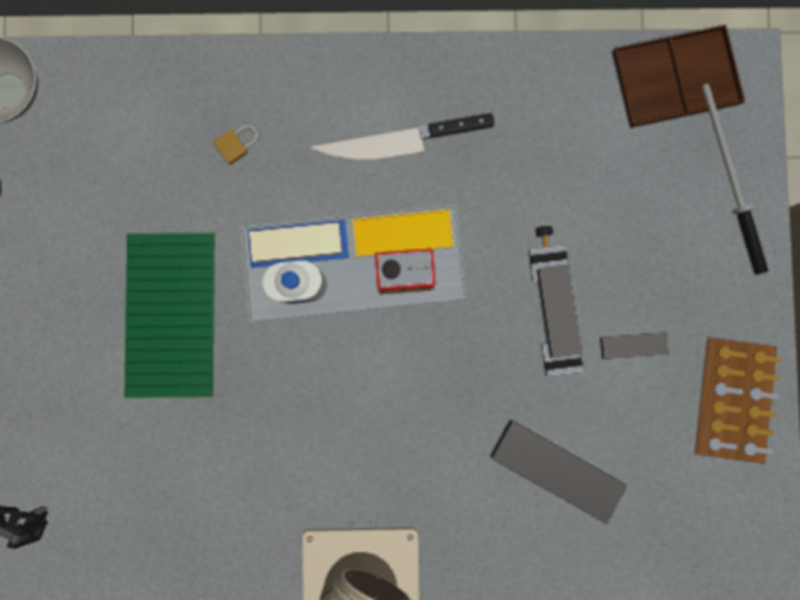

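View pics/side0.png

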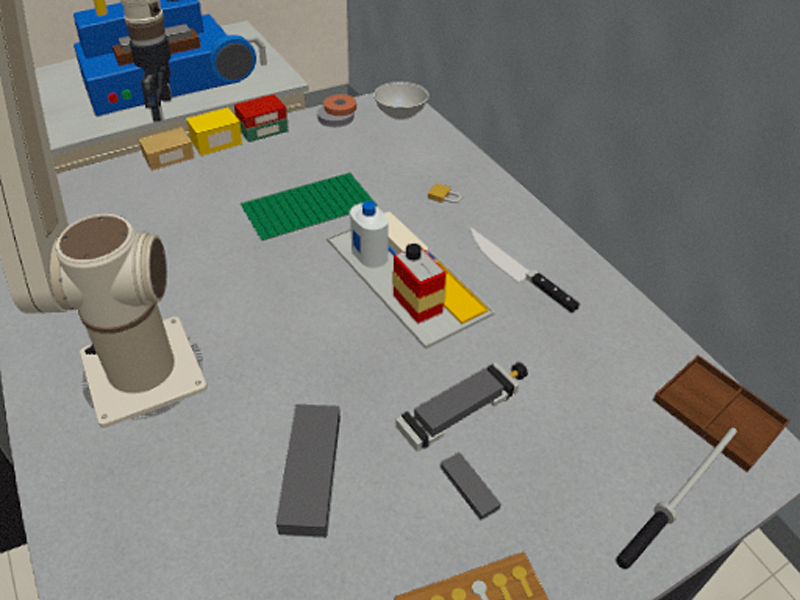

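```bash
cat > h.py <<'E'
from plant import bot,cams
import cv2,numpy as np
def shot(n): return cams.capture(n)
def crop(c,x0,y0,x1,y1,s,f):
    cv2.imwrite("pics/"+f,cv2.resize(c["image"][y0:y1,x0:x1,::-1],None,fx=s,fy=s,interpolation=cv2.INTER_CUBIC))
def world(c,pts,z):
    K=np.array([[c["fx"],0,c["cx"]],[0,c["fy"],c["cy"]],[0,0,1]])
    p=cv2.undistortPoints(np.array(pts,float).reshape(-1,1,2),K,np.array(c["dist_coeffs"])).reshape(-1,2)
    E=c["extrinsics"];d=np.c_[p,np.ones(len(p))]@E[:3,:3].T
    z=np.broadcast_to(z,len(p))
    return E[:3,3]+d*((z-E[2,3])/d[:,2])[:,None]
def pix(c,P):
    K=np.array([[c["fx"],0,c["cx"]],[0,c["fy"],c["cy"]],[0,0,1]])
    T=np.linalg.inv(c["extrinsics"])
    return cv2.projectPoints(np.array(P,float).reshape(-1,1,3),cv2.Rodrigues(T[:3,:3])[0],T[:3,3],K,np.array(c["dist_coeffs"]))[0].reshape(-1,2)
E
python3 - <<'E'
from h import *
c=shot("top")
crop(c,150,128,305,208,5,"caddy.png")
crop(c,308,138,438,258,5,"holder.png")
E
```

```text
(no output)
```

View pics/caddy.png

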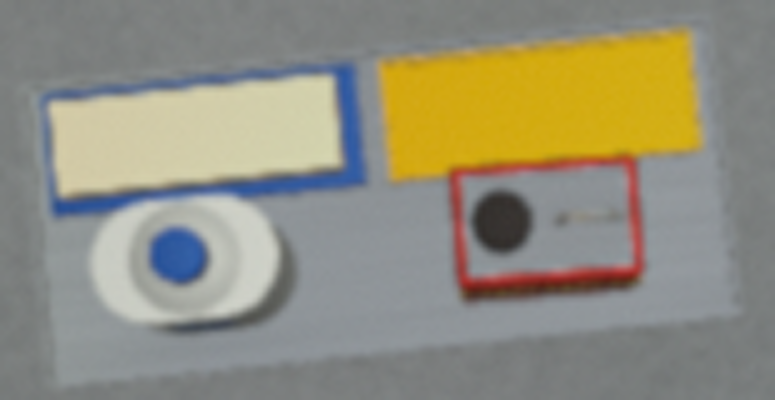

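View pics/holder.png

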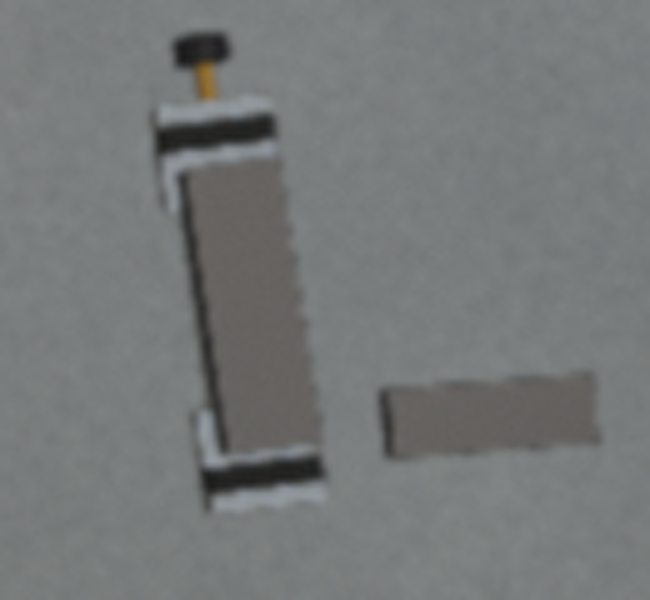

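```bash
cat > m.py <<'E'
from h import *
c=shot("top")
def cw(pts,ox,oy,z): return world(c,(np.array(pts,float)+.5)/5-.5+[ox,oy],z)[:,:2]
def rep(n,P):
    a=P.mean(0);v=(P[1]-P[0]+P[2]-P[3])/2;w=(P[3]-P[0]+P[2]-P[1])/2
    print(n,np.round(a,4),"L",np.round(np.hypot(*v),4),"W",np.round(np.hypot(*w),4),"angL",np.round(np.degrees(np.arctan2(v[1],v[0])),2),"angW",np.round(np.degrees(np.arctan2(w[1],w[0])),2))
k=(150,128);h=(308,138)
rep("yellow",cw([(378,60),(692,30),(703,150),(390,181)],*k,.011))
rep("blue",cw([(40,95),(355,65),(366,185),(54,215)],*k,.011))
rep("fine",cw([(48,100),(337,72),(346,168),(57,198)],*k,.031))
rep("tin",cw([(452,170),(635,158),(643,272),(462,285)],*k,.109))
print("tincap",cw([(501,221)],*k,.131),"botcap",cw([(179,254)],*k,.131))
B=cw([(90,262),(283,255),(185,193),(190,325)],*k,.100);print("bottle",B, B[:2].mean(0),B[2:].mean(0))
rep("stone",cw([(187,170),(280,157),(322,447),(226,455)],*h,.045))
print("jaws",cw([(216,133),(264,473)],*h,.034))
rep("mat",world(c,np.array([(127,234),(215,234),(213,397),(125,397)])/1.5625,.003)[:,:2])
print("pad",world(c,np.array([(228,147)])/1.5625,.01),"knife",world(c,np.array([(312,147),(370,159),(425,151)])/1.5625,.01))
E
python3 m.py
```

```text
yellow [ 0.5933 -0.0792] L 0.1678 W 0.0649 angL -85.21 angW -175.47
blue [0.5772 0.1002] L 0.1672 W 0.0646 angL -85.31 angW -174.45
fine [0.5773 0.1011] L 0.1517 W 0.0513 angL -85.04 angW -175.08
tin [ 0.5212 -0.0806] L 0.0892 W 0.0564 angL -86.88 angW -176.41
tincap [[ 0.51932253 -0.05775907]] botcap [[0.5056872  0.09651192]]
bottle [[0.50517585 0.1446943 ]
 [0.50725061 0.04985587]
 [0.53860005 0.09784413]
 [0.47343499 0.09575732]] [0.50621323 0.09727508] [0.50601752 0.09680073]
stone [ 0.4539 -0.3358] L 0.0492 W 0.1494 angL -84.52 angW -173.62
jaws [[ 0.54541159 -0.3212129 ]
 [ 0.36816321 -0.34116029]]
mat [0.4585 0.3185] L 0.1495 W 0.2772 angL -90.84 angW 179.57
pad [[0.7450966  0.21846302 0.01      ]] knife [[ 0.74312693  0.07439021  0.01      ]
 [ 0.72087156 -0.02491917  0.01      ]
 [ 0.73355008 -0.11956309  0.01      ]]
```

The dark stones are: one in the holder (558,310), a smaller loose one (635,346), and a larger loose one (558,470). The holder one measures 149 x 49 mm, so it is the one meant, and the enlarged crop confirms it lies between the jaws. The bottle stands left at the blue case, cap (290,280). The tin stands right at the yellow case, cap (391,269). The mat is at (170,315).

First I turn the tool parallel to the caddy.

Call:
jog_arm(commands=[1,0,0,0,0,0,0.133,1,0,0,0,0,0,0.133,1,0,0,0,0,0,0.133,1,0,0,0,0,0,0.133,1,0,0,0,0,0,0.133,1,0,0,0,0,0,0.133,1,0,0,0,0,0,0.133,1,0,0,0,0,0,0.133,1,0,0,0,0,0,0], force=60)

```text
t: 1.1
tcp_pos: [0.2014, 0.4574, 0.2311]
eef_rot: [-3.141, 0.001, 1.663]
force: [-0.4, 0.3, 0.5]
gripper_width: 0.0853
grasp_force: 0.0
```

Call:
jog_arm(commands=[1,-0.0387,0.027,0,0,0,0,1,-0.0387,0.027,0,0,0,0,1,-0.0387,0.027,0,0,0,0,1,-0.0387,0.027,0,0,0,0,1,-0.0387,0.027,0,0,0,0,1,-0.0387,0.027,0,0,0,0,1,-0.0387,0.027,0,0,0,0,1,-0.0387,0.027,0,0,0,0,1,-0.0387,0.027,0,0,0,0,1,-0.0387,0.027,0,0,0,0])

```text
t: 2.1
tcp_pos: [0.5068, 0.0953, 0.2313]
eef_rot: [3.141, -0.0, 1.666]
force: [0.4, 0.9, -0.3]
gripper_width: 0.0855
grasp_force: 0.0
```

```bash
cat > to.py <<'E'
import sys
from h import *
from scipy.spatial.transform import Rotation as R
# usage: to.py x y z [yaw_deg] : tool-frame shift from the measured pose
o=bot.observe();Rm=R.from_euler("xyz",o["eef_rot"])
t=np.array([float(v) for v in sys.argv[1:4]])
print("t",round(o["t"],2),"at",np.round(o["tcp_pos"],4),"rpy",np.round(np.degrees(o["eef_rot"]),2),"w",round(o["gripper_width"],4),"f",round(o["grasp_force"],1))
y=o["eef_rot"][2];d=t-o["tcp_pos"]
print("shift",np.round([d[0]*np.cos(y)+d[1]*np.sin(y),d[0]*np.sin(y)-d[1]*np.cos(y),-d[2]],4),"turn rz",np.round(y-np.radians(float(sys.argv[4])),4) if len(sys.argv)>4 else "")
E
python3 - <<'E'
from h import *
c=shot("wrist"); crop(c,0,0,512,384,1.5,"w1.png")
print(np.round(pix(c,[[.506,.0975,.131],[.506,.0975,.103],[.5215,-.0815,.131]]),1)*1.5)
E
python3 to.py .506 .0975 .062 95.1
```

```text
[[372.15 280.95]
 [372.   268.2 ]
 [370.05 522.15]]
t 2.15 at [0.5113 0.0899 0.2309] rpy [179.79   0.27  95.06] w 0.0854 f 0.0
shift [ 0.008  -0.0046  0.1689] turn rz -0.0006
```

View pics/w1.png

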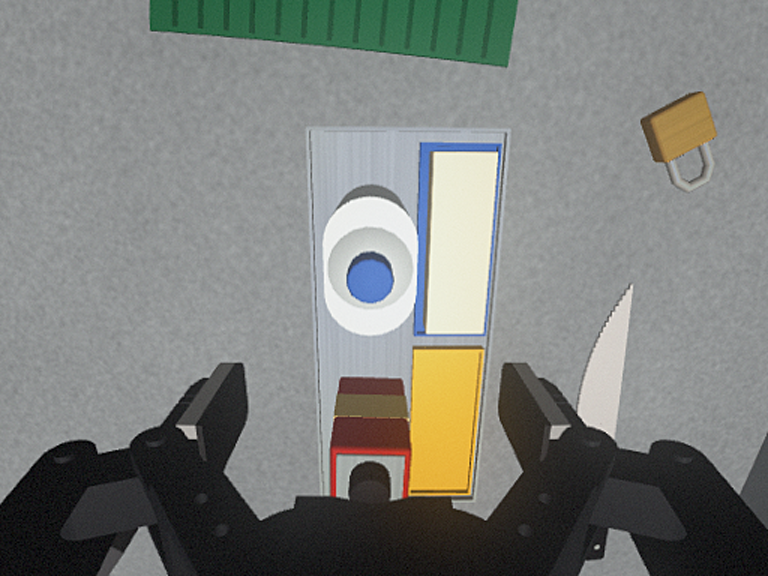

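The wrist view shows the bottle cap at (370,277), against a predicted (372,281). The map is good to about 2 mm.

Call:
jog_arm(commands=[1,0,0,0,0,0,0,1,0,0,0,0,0,0,1,0,0,0.025,0,0,0,1,0,0,0.025,0,0,0,1,0,0,0.025,0,0,0,1,0,0,0.025,0,0,0,1,0,0,0.02,0,0,0,1,0,0,0.01,0,0,0,1,0,0,0,0,0,0,1,0,0,0,0,0,0])

```text
t: 3.15
tcp_pos: [0.5061, 0.0979, 0.1022]
eef_rot: [3.141, -0.0, 1.665]
force: [0.2, 0.2, 0.5]
gripper_width: 0.0857
grasp_force: 0.0
```

```bash
python3 to.py .506 .0975 .062 95.1
```

```text
t 3.15 at [0.5061 0.0979 0.1022] rpy [ 1.7994e+02 -1.0000e-02  9.5370e+01] w 0.0857 f 0.0
shift [-0.0004 -0.0002  0.0402] turn rz 0.0047
```

Call:
jog_arm(commands=[1,0,0,0.015,0,0,0.004,1,0,0,0.015,0,0,0,1,0,0,0.01,0,0,0,0.5,0,0,0,0,0,0,0.5,0,0,0,0,0,0,0.5,0,0,0,0,0,0,0.5,0,0,0,0,0,0,0.5,0,0,0,0,0,0,0.5,0,0,0,0,0,0,0.5,0,0,0,0,0,0], force=50)

```text
t: 4.15
tcp_pos: [0.5062, 0.0971, 0.0621]
eef_rot: [3.141, -0.0, 1.659]
force: [-2.9, -0.3, 6.2]
gripper_width: 0.0596
grasp_force: 55.0
```

Call:
jog_arm(commands=[0.5,0,0,-0.01,0,0,0,0.5,0,0,-0.025,0,0,0,0.5,0,0,-0.025,0,0,0,0.5,0.01,0.002,0,0,0,0,0.5,0.03,0.006,0,0,0,0,0.5,0.03,0.006,0,0,0,0,0.5,0.04,0.008,0,0,0,0,0.5,0.04,0.008,0,0,0,0,0.5,0.03,0.006,0,0,0,0,0.5,0.02,0.004,0,0,0,0])

```text
t: 5.15
tcp_pos: [0.5274, 0.3028, 0.1195]
eef_rot: [-3.14, -0.0, 1.661]
force: [0.6, -0.7, -3.2]
gripper_width: 0.0594
grasp_force: 55.1
```

Call:
jog_arm(commands=[0.5,0.01,0.003,0,0,0,0,0.5,0.0075,0.001,0,0,0,0,0.5,0,0,0,0,0,0,0.5,0,0,0,0,0,0,0.5,0,0,0.015,0,0,0,0.5,0,0,0.015,0,0,0,0.5,0,0,0.015,0,0,0,0.5,0,0,0.008,0,0,0,0.5,0,0,0,0,0,0,0.5,0,0,0,0,0,0])

```text
t: 6.15
tcp_pos: [0.531, 0.3171, 0.0688]
eef_rot: [3.141, -0.0, 1.658]
force: [0.2, 0.6, -2.8]
gripper_width: 0.06
grasp_force: 55.2
```

```bash
python3 to.py .53 .318 .062 95.1
```

```text
t 6.15 at [0.531  0.3171 0.0688] rpy [ 1.7998e+02 -1.0000e-02  9.5000e+01] w 0.06 f 55.2
shift [ 0.0009 -0.0009  0.0068] turn rz -0.0018
```

Call:
jog_arm(commands=[0.5,0,0,0.003,0,0,0,0.5,0,0,0.0025,0,0,0,0.5,0,0,0.001,0,0,0,0.5,0,0,0,0,0,0,1,0,0,0,0,0,0,1,0,0,0,0,0,0,1,0,0,0,0,0,0,1,0,0,0,0,0,0,1,0,0,0,0,0,0,1,0,0,-0.01,0,0,0])

```text
t: 7.15
tcp_pos: [0.5295, 0.3169, 0.0706]
eef_rot: [-3.139, 0.001, 1.659]
force: [0.2, 0.4, -0.7]
gripper_width: 0.0853
grasp_force: 0.0
```

```bash
python3 to.py .5215 -.0815 .17 95.1
```

```text
t 7.15 at [0.5295 0.3169 0.0706] rpy [-1.7983e+02  8.0000e-02  9.5040e+01] w 0.0853 f 0.0
shift [-0.3962 -0.043  -0.0994] turn rz -0.001
```

Call:
jog_arm(commands=[1,0,0,-0.03,0,0,0,1,0,0,-0.035,0,0,0,1,0,0,-0.035,0,0,0,1,-0.04,-0.005,0,0,0,0,1,-0.045,-0.005,0,0,0,0,1,-0.045,-0.005,0,0,0,0,1,-0.045,-0.005,0,0,0,0,1,-0.045,-0.005,0,0,0,0,1,-0.045,-0.005,0,0,0,0,1,-0.045,-0.005,0,0,0,0])

```text
t: 8.15
tcp_pos: [0.523, 0.004, 0.1729]
eef_rot: [3.14, 0.0, 1.659]
force: [1.1, 0.0, 0.3]
gripper_width: 0.0854
grasp_force: 0.0
```

Call:
jog_arm(commands=[1,-0.045,-0.004,0,0,0,0,1,-0.041,-0.004,0,0,0,0,1,0,0,0,0,0,0,1,0,0,0,0,0,0,1,0,0,0,0,0,0])

```text
t: 8.65
tcp_pos: [0.5227, -0.08, 0.1722]
eef_rot: [3.141, -0.0, 1.659]
force: [0.4, -0.3, 0.4]
gripper_width: 0.0853
grasp_force: 0.0
```

```bash
python3 to.py .5215 -.0815 .067 95.1
```

```text
t 8.65 at [ 0.5227 -0.08    0.1722] rpy [ 1.7997e+02 -2.0000e-02  9.5080e+01] w 0.0853 f 0.0
shift [-0.0014 -0.0013  0.1052] turn rz -0.0003
```

Call:
jog_arm(commands=[1,-0.001,-0.001,0.025,0,0,0,1,0,0,0.03,0,0,0,1,0,0,0.025,0,0,0,1,0,0,0.015,0,0,0,1,0,0,0.01,0,0,0,1,0,0,0,0,0,0,0.5,0,0,0,0,0,0,0.5,0,0,0,0,0,0,0.5,0,0,0,0,0,0,0.5,0,0,0,0,0,0])

```text
t: 9.65
tcp_pos: [0.5223, -0.0816, 0.0682]
eef_rot: [3.14, -0.0, 1.659]
force: [-1.9, 1.2, 5.6]
gripper_width: 0.0595
grasp_force: 54.3
```

Call:
jog_arm(commands=[0.5,0,0,0,0,0,0,0.5,0,0,0,0,0,0])

```text
t: 9.85
tcp_pos: [0.5223, -0.0817, 0.0681]
eef_rot: [3.14, -0.0, 1.659]
force: [-2.8, 1.7, 5.8]
gripper_width: 0.0597
grasp_force: 54.3
```

```bash
python3 to.py .40 .318 .067 95.1
```

```text
t 9.85 at [ 0.5223 -0.0817  0.0681] rpy [ 1.7988e+02 -1.0000e-02  9.5050e+01] w 0.0597 f 54.3
shift [ 0.4089 -0.0867  0.0011] turn rz -0.0009
```

Call:
jog_arm(commands=[0.5,0,0,-0.01,0,0,0,0.5,0,0,-0.025,0,0,0,0.5,0,0,-0.025,0,0,0,0.5,0.015,-0.003,0,0,0,0,0.5,0.03,-0.007,0,0,0,0,0.5,0.04,-0.01,0,0,0,0,0.5,0.04,-0.01,0,0,0,0,0.5,0.04,-0.01,0,0,0,0,0.5,0.04,-0.01,0,0,0,0,0.5,0.04,-0.01,0,0,0,0])

```text
t: 10.85
tcp_pos: [0.4384, 0.1587, 0.1258]
eef_rot: [-3.14, 0.0, 1.659]
force: [0.5, -0.3, -2.4]
gripper_width: 0.0599
grasp_force: 54.5
```

Call:
jog_arm(commands=[0.5,0.04,-0.009,0,0,0,0,0.5,0.04,-0.008,0,0,0,0,0.5,0.04,-0.006,0,0,0,0,0.5,0.028,-0.003,0,0,0,0,0.5,0.016,-0.001,0,0,0,0,0.5,0,0,0,0,0,0,0.5,0,0,0.015,0,0,0,0.5,0,0,0.02,0,0,0,0.5,0,0,0.015,0,0,0,0.5,0,0,0.005,0,0,0])

```text
t: 11.85
tcp_pos: [0.3978, 0.3155, 0.0697]
eef_rot: [-3.138, 0.003, 1.657]
force: [-0.9, -1.2, -3.0]
gripper_width: 0.0597
grasp_force: 54.5
```

Call:
jog_arm(commands=[0.5,0,0,0.002,0,0,0,0.5,0,0,0.002,0,0,0,0.5,0,0,0,0,0,0])

```text
t: 12.15
tcp_pos: [0.3997, 0.318, 0.0685]
eef_rot: [3.14, -0.001, 1.658]
force: [-0.3, -0.6, -3.0]
gripper_width: 0.0598
grasp_force: 54.4
```

```bash
python3 to.py .40 .318 .067 95.1
```

```text
t 12.15 at [0.3997 0.318  0.0685] rpy [ 1.7993e+02 -4.0000e-02  9.5010e+01] w 0.0598 f 54.4
shift [-0.0001  0.0003  0.0015] turn rz -0.0015
```

Call:
jog_arm(commands=[0.5,0,0,0.001,0,0,0,1,0,0,0,0,0,0,1,0,0,0,0,0,0,1,0,0,0,0,0,0,1,0,0,0,0,0,0,1,0,0,0,0,0,0,1,0,0,-0.03,0,0,0,1,0,0,-0.04,0,0,0,1,0,0,-0.04,0,0,0,1,0,0,0,0,0,0])

```text
t: 13.15
tcp_pos: [0.4022, 0.3205, 0.1828]
eef_rot: [3.132, -0.006, 1.659]
force: [0.3, 0.7, -0.2]
gripper_width: 0.0853
grasp_force: 0.0
```

```bash
python3 to.py .455 -.335 .17 6.4; python3 - <<'E'
from h import *
c=shot("top"); crop(c,70,120,310,270,3.3,"t2.png")
E
```

```text
t 13.15 at [0.4022 0.3205 0.1828] rpy [179.44  -0.37  95.04] w 0.0853 f 0.0
shift [-0.6576 -0.005   0.0128] turn rz 1.5471
```

View pics/t2.png

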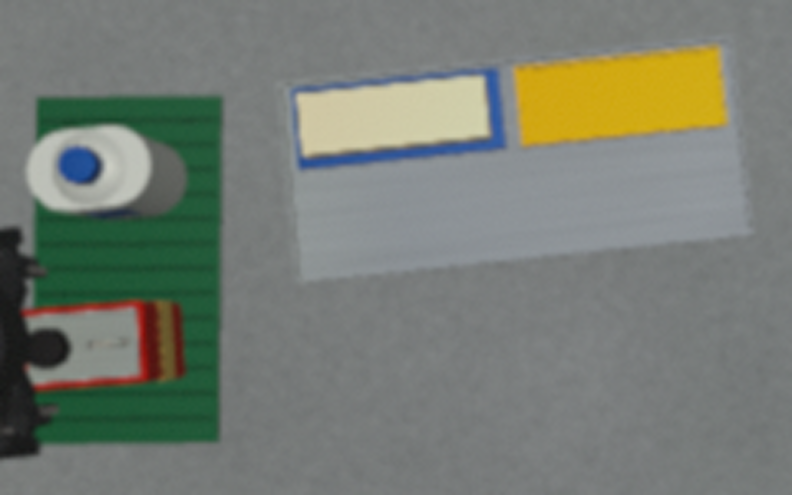

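The picture shows the bottle (cap 80,165) and the tin (cap 45,348) both upright on the mat. The caddy is clear. Next is the holder.

Call:
jog_arm(commands=[1,-0.04,0,0,0,0,0,1,-0.047,0,0,0,0,0,1,-0.047,0,0,0,0,0,1,-0.047,0,0,0,0,0,1,-0.047,0,0,0,0,0,1,-0.047,0,0,0,0,0,1,-0.047,0,0,0,0,0,1,-0.047,0,0,0,0,0,1,-0.047,0,0,0,0,0,1,-0.047,0,0,0,0,0])

```text
t: 14.2
tcp_pos: [0.4387, -0.1449, 0.1755]
eef_rot: [-3.14, -0.001, 1.659]
force: [1.9, 1.2, -0.1]
gripper_width: 0.0854
grasp_force: 0.0
```

Call:
jog_arm(commands=[1,-0.047,-0.001,0,0,0,0,1,-0.047,-0.001,0,0,0,0,1,-0.047,-0.001,0,0,0,0,1,-0.04,0,0,0,0,0,1,-0.011,0,0,0,0,0,1,0,0,0,0,0,0.14,1,0,0,0,0,0,0.14,1,0,0,0,0,0,0.14,1,0,0,0,0,0,0.14,1,0,0,0,0,0,0.14])

```text
t: 15.2
tcp_pos: [0.453, -0.3334, 0.1754]
eef_rot: [-3.139, -0.0, 0.954]
force: [-0.7, -0.5, 0.0]
gripper_width: 0.0856
grasp_force: 0.0
```

Call:
jog_arm(commands=[1,0,0,0,0,0,0.14,1,0,0,0,0,0,0.14,1,0,0,0,0,0,0.14,1,0,0,0,0,0,0.14,1,0,0,0,0,0,0.14,1,0,0,0,0,0,0.14,1,0,0,0,0,0,0,1,0,0,0,0,0,0,1,0,0,0,0,0,0])

```text
t: 16.1
tcp_pos: [0.4535, -0.3342, 0.1763]
eef_rot: [-3.141, 0.001, 0.121]
force: [0.0, -0.1, -0.4]
gripper_width: 0.0854
grasp_force: 0.0
```

```bash
python3 to.py .455 -.335 .17 6.4; python3 - <<'E'
from h import *
c=shot("wrist"); crop(c,0,0,512,384,1.5,"w3.png")
print(np.round(1.5*pix(c,[[.4545,-.335,.045],[.4568,-.3325,.034]])))
E
```

```text
t 16.1 at [ 0.4535 -0.3342  0.1763] rpy [-1.7996e+02  4.0000e-02  6.9400e+00] w 0.0854 f 0.0
shift [0.0014 0.001  0.0063] turn rz 0.0094
[[373. 269.]
 [370. 261.]]
```

View pics/w3.png

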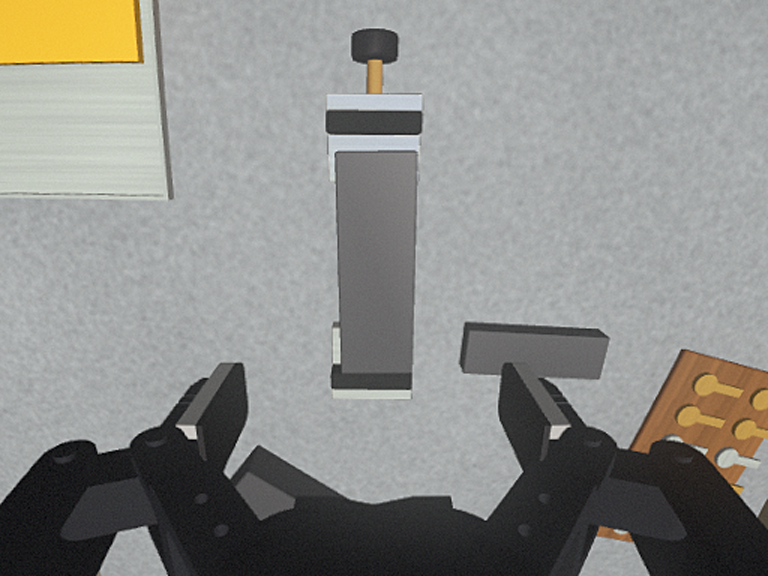

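```bash
python3 - <<'E'
from h import *
c=shot("wrist")
S=world(c,np.array([(336,152),(417,152),(412,374),(341,374)])/1.5,.045)[:,:2]
print(S,S.mean(0),np.degrees(np.arctan2(*(S[0]+S[1]-S[2]-S[3])[::-1])),np.hypot(*(S[0]-S[3])))
J=world(c,np.array([(326,111),(423,111),(412,388),(332,388)])/1.5,.034)[:,:2] # outer edges of jaw tops
print(J,J.mean(0),np.degrees(np.arctan2(*(J[0]+J[1]-J[2]-J[3])[::-1])),np.hypot(*(J[0]-J[3])))
print(c["extrinsics"].round(3))
E
```

```text
[[ 0.52443313 -0.30417434]
 [ 0.53028244 -0.35253186]
 [ 0.38235701 -0.37130616]
 [ 0.37639694 -0.3219003 ]] [ 0.45336738 -0.33747816] 7.030654367501934 0.1490936690941179
[[ 0.54773194 -0.29482478]
 [ 0.5548461  -0.35371307]
 [ 0.36499662 -0.37485412]
 [ 0.35791118 -0.31626776]] [ 0.45637146 -0.33491493] 6.39957983954329 0.19102806944173562
[[ 0.12  -0.948 -0.295  0.529]
 [-0.993 -0.114 -0.035 -0.326]
 [-0.     0.297 -0.955  0.319]
 [ 0.     0.     0.     1.   ]]
```

Stone centre is (0.454,-0.337). The holder centre is (0.4565,-0.334) with yaw 6.4°.

Call:
jog_arm(commands=[1,0,0.003,0.03,0,0,0,1,0,0,0.035,0,0,0,1,0,0,0.035,0,0,0,1,0,0,0.025,0,0,0,1,0,0,0.015,0,0,0,1,0,0,0.01,0,0,0,1,0,0,0,0,0,0,1,0,0,0,0,0,0])

```text
t: 17.0
tcp_pos: [0.4545, -0.338, 0.0274]
eef_rot: [3.141, -0.001, 0.119]
force: [-0.7, -0.2, 0.3]
gripper_width: 0.0854
grasp_force: 0.0
```

Call:
jog_arm(commands=[0.4,0,0,0,0,0,0,0.4,0,0,0,0,0,0,0.4,0,0,0,0,0,0,0.4,0,0,0,0,0,0,0.4,0,0,0,0,0,0,0.4,0,0,0,0,0,0,0.4,0,0,0,0,0,0], force=60)

```text
t: 17.7
tcp_pos: [0.4548, -0.3379, 0.0282]
eef_rot: [3.141, -0.002, 0.119]
force: [-0.4, 0.8, 6.3]
gripper_width: 0.0487
grasp_force: 65.2
```

```bash
python3 to.py .454 -.337 .026 6.9
```

```text
t 17.7 at [ 0.4548 -0.3379  0.0282] rpy [ 1.7995e+02 -1.1000e-01  6.8200e+00] w 0.0487 f 65.2
shift [-0.0007 -0.0009  0.0022] turn rz -0.0014
```

Call:
jog_arm(commands=[0.4,0,0,-0.005,0,0,0,0.4,0,0,-0.01,0,0,0,0.4,0,0,-0.02,0,0,0,0.4,0,0,-0.03,0,0,0,0.4,0,0,-0.025,0,0,0,0.4,0,0,-0.01,0,0,0,0.4,0,0,0,0,0,-0.05,0.4,0,0,0,0,0,-0.1,0.4,0,0,0,0,0,-0.12,0.4,0,0,0,0,0,-0.12])

```text
t: 18.7
tcp_pos: [0.4532, -0.3373, 0.1258]
eef_rot: [-3.14, 0.001, 0.514]
force: [0.3, -0.3, -3.6]
gripper_width: 0.0483
grasp_force: 64.0
```

Call:
jog_arm(commands=[0.4,0,0,0,0,0,-0.12,0.4,0,0,0,0,0,-0.12,0.4,0,0,0,0,0,-0.12,0.4,0,0,0,0,0,-0.12,0.4,0,0,0,0,0,-0.12,0.4,0,0,0,0,0,-0.12,0.4,0,0,0,0,0,-0.12,0.4,0,0,0,0,0,-0.12,0.4,0,0,0,0,0,-0.12,0.4,0,0,0,0,0,-0.07])

```text
t: 19.7
tcp_pos: [0.4532, -0.3372, 0.1257]
eef_rot: [-3.14, -0.001, 1.662]
force: [0.2, 0.3, -4.2]
gripper_width: 0.0487
grasp_force: 64.0
```

Call:
jog_arm(commands=[0.4,0,0,0,0,0,0,0.4,0,0,0,0,0,0,0.4,0,0,0,0,0,0])

```text
t: 20.0
tcp_pos: [0.4538, -0.3375, 0.1264]
eef_rot: [-3.141, -0.001, 1.658]
force: [-0.2, 0.4, -4.7]
gripper_width: 0.0485
grasp_force: 64.0
```

```bash
python3 to.py .5935 -.078 .118 95.1
```

```text
t 20.0 at [ 0.4538 -0.3375  0.1264] rpy [-1.7997e+02 -3.0000e-02  9.4980e+01] w 0.0485 f 64.0
shift [0.2464 0.1617 0.0084] turn rz -0.002
```

Call:
jog_arm(commands=[0.4,0.01,0.0067,0,0,0,-0.002,0.4,0.025,0.016,0,0,0,0,0.4,0.035,0.023,0,0,0,0,0.4,0.035,0.023,0,0,0,0,0.4,0.035,0.023,0,0,0,0,0.4,0.035,0.023,0,0,0,0,0.4,0.035,0.023,0,0,0,0,0.4,0.025,0.016,0,0,0,0,0.4,0.011,0.008,0,0,0,0,0.4,0,0,0,0,0,0])

```text
t: 21.0
tcp_pos: [0.5938, -0.0758, 0.1266]
eef_rot: [3.141, -0.0, 1.664]
force: [-0.5, -0.6, -3.1]
gripper_width: 0.0484
grasp_force: 64.0
```

Call:
jog_arm(commands=[0.4,0,0,0.02,0,0,0,0.4,0,0,0.03,0,0,0,0.4,0,0,0.02,0,0,0,0.4,0,0,0.01,0,0,0,0.4,0,0,0,0,0,0,0.4,0,0,0,0,0,0])

```text
t: 21.6
tcp_pos: [0.5934, -0.0789, 0.0477]
eef_rot: [3.141, 0.0, 1.66]
force: [-0.4, -0.5, -3.8]
gripper_width: 0.0485
grasp_force: 64.0
```

```bash
python3 to.py .5935 -.078 .014 95.1;  python3 - <<'E'
from h import *
c=shot("wrist"); crop(c,100,40,420,280,2.5,"w4.png")
E
```

```text
t 21.6 at [ 0.5934 -0.0789  0.0477] rpy [1.7994e+02 2.0000e-02 9.5100e+01] w 0.0485 f 64.0
shift [0.0009 0.0002 0.0337] turn rz -0.0001
```

View pics/w4.png

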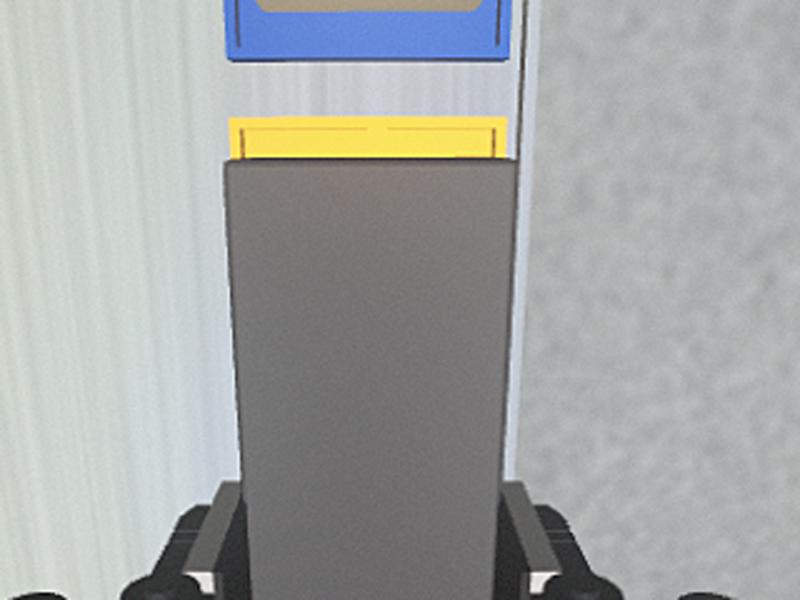

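```bash
python3 - <<'E'
from h import *
c=shot("wrist")
f=lambda P,z: world(c,(np.array(P,float)+.5)/2.5-.5+[100,40],z)[:,:2]
u=np.array([-.089,.996]);v=np.array([.996,.089])
S=f([(226,160),(518,160)],.065).mean(0);C=f([(229,118),(508,118)],.011).mean(0)
print(S,C,"stone centre",S-.075*u,"case centre",C-.0835*u,"v diff",(C-S)@v)
E
```

```text
[ 0.58692046 -0.00531955] [0.58554823 0.00336729] stone centre [ 0.59359546 -0.08001955] case centre [ 0.59297973 -0.07979871] v diff -0.0005936049388100035
```

Call:
jog_arm(commands=[0.4,0,0,0.01,0,0,0,0.4,0,0,0.01,0,0,0,0.4,0,0,0.006,0,0,0,0.4,0,0,0.003,0,0,0,0.4,0,0,0.002,0,0,0,0.4,0,0,0.001,0,0,0,0.4,0,0,0,0,0,0,0.4,0,0,0,0,0,0])

```text
t: 22.5
tcp_pos: [0.5933, -0.0782, 0.0151]
eef_rot: [3.141, 0.0, 1.661]
force: [-0.7, -0.1, -4.3]
gripper_width: 0.0486
grasp_force: 64.0
```

Call:
jog_arm(commands=[0.4,0,0,0.001,0,0,0,0.4,0,0,0,0,0,0,0.4,0,0,0,0,0,0])

```text
t: 22.8
tcp_pos: [0.5934, -0.0782, 0.0143]
eef_rot: [3.141, 0.0, 1.661]
force: [-0.6, 0.5, -3.3]
gripper_width: 0.0484
grasp_force: 64.1
```

Call:
jog_arm(commands=[0.4,0,0,0.001,0,0,0,0.4,0,0,0,0,0,0,0.4,0,0,0,0,0,0])

```text
t: 23.1
tcp_pos: [0.5934, -0.0782, 0.0142]
eef_rot: [3.14, 0.0, 1.661]
force: [-2.6, -0.4, 4.8]
gripper_width: 0.0482
grasp_force: 65.1
```

Call:
jog_arm(commands=[1,0,0,0,0,0,0,1,0,0,0,0,0,0,1,0,0,0,0,0,0,1,0,0,0,0,0,0,1,0,0,0,0,0,0,1,0,0,-0.02,0,0,0,1,0,0,-0.04,0,0,0,1,0,0,-0.04,0,0,0,1,0.02,0,0,0,0,0,1,0.04,0,0,0,0,0])

```text
t: 24.1
tcp_pos: [0.5895, -0.0202, 0.115]
eef_rot: [3.136, 0.001, 1.656]
force: [-0.0, 0.6, -0.8]
gripper_width: 0.0855
grasp_force: 0.0
```

Call:
jog_arm(commands=[1,0.04,0,0,0,0,0,1,0.04,0,0,0,0,0,1,0.03,0,0,0,0,0,1,0.01,0,0,0,0,0,1,0,0,0,0,0,0,1,0,0,0,0,0,0])

```text
t: 24.7
tcp_pos: [0.5768, 0.1003, 0.1127]
eef_rot: [-3.141, 0.001, 1.66]
force: [0.5, -0.1, 0.1]
gripper_width: 0.0854
grasp_force: 0.0
```

```bash
python3 to.py .5773 .1008 .013 95.1;  python3 - <<'E'
from h import *
c=shot("wrist"); crop(c,0,0,512,384,1.5,"w5.png")
print(np.round(1.5*pix(c,[[.5773,.1008,.031],[.5933,-.08,.031]])))
E
```

```text
t 24.7 at [0.5768 0.1003 0.1127] rpy [-1.7999e+02  4.0000e-02  9.5130e+01] w 0.0854 f 0.0
shift [0.0004 0.0005 0.0997] turn rz 0.0006
[[374. 294.]
 [374. 548.]]
```

View pics/w5.png

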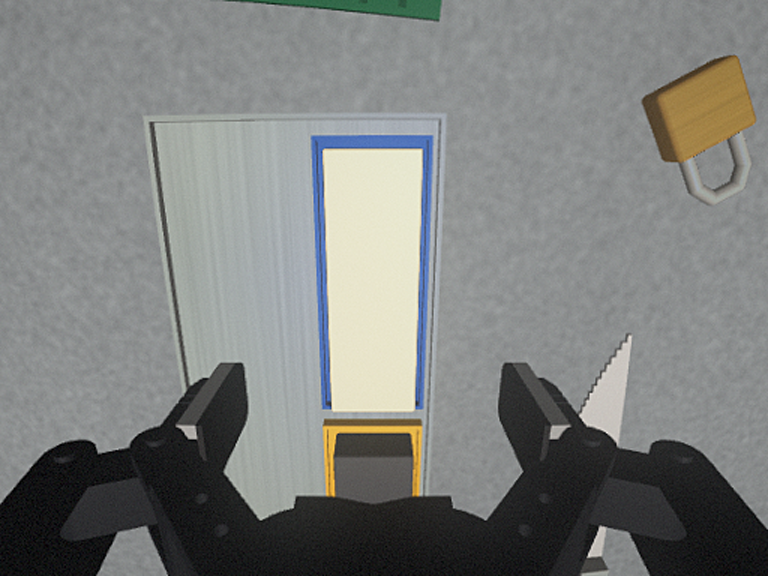

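The picture shows the coarse stone lying in the yellow case (372,465) and the fine stone square in the blue case (323–422, 149–411). I go down on the fine stone.

```bash
python3 - <<'E'
from h import *
c=shot("wrist")
S=world(c,np.array([(323,149),(422,149),(414,411),(330,411)])/1.5,.031)[:,:2]
print(S.mean(0),np.hypot(*(S[0]-S[3])),np.degrees(np.arctan2(*(S[0]+S[1]-S[2]-S[3])[::-1])))
E
```

```text
[0.57617806 0.10122678] 0.14817626917150448 94.93245456168398
```

Call:
jog_arm(commands=[1,0,0,0.02,0,0,0,1,0,0,0.03,0,0,0,1,0,0,0.025,0,0,0,1,0,0,0.015,0,0,0,1,0,0,0.009,0,0,0,1,0,0,0,0,0,0,1,0,0,0,0,0,0])

```text
t: 25.5
tcp_pos: [0.5774, 0.1005, 0.0144]
eef_rot: [3.141, -0.0, 1.66]
force: [0.2, -0.5, 0.0]
gripper_width: 0.0851
grasp_force: 0.0
```

Call:
jog_arm(commands=[0.4,0,0,0,0,0,0,0.4,0,0,0,0,0,0,0.4,0,0,0,0,0,0,0.4,0,0,0,0,0,0,0.4,0,0,0,0,0,0,0.4,0,0,0,0,0,0,0.4,0,0,0,0,0,0])

```text
t: 26.2
tcp_pos: [0.5777, 0.1013, 0.0152]
eef_rot: [3.139, -0.0, 1.661]
force: [-1.8, -1.2, 5.7]
gripper_width: 0.0484
grasp_force: 65.7
```

```bash
python3 to.py .4565 -.334 .11 6.4
```

```text
t 26.2 at [0.5777 0.1013 0.0152] rpy [179.87  -0.    95.16] w 0.0484 f 65.7
shift [-0.4226 -0.1599 -0.0948] turn rz 1.5492
```

Call:
jog_arm(commands=[0.4,0,0,-0.005,0,0,0,0.4,0,0,-0.01,0,0,0,0.4,0,0,-0.02,0,0,0,0.4,0,0,-0.03,0,0,0,0.4,0,0,-0.025,0,0,0,0.4,0,0,-0.01,0,0,0,0.4,-0.01,-0.004,0,0,0,0,0.4,-0.025,-0.0095,0,0,0,0,0.4,-0.035,-0.013,0,0,0,0,0.4,-0.04,-0.015,0,0,0,0])

```text
t: 27.2
tcp_pos: [0.5433, -0.0131, 0.1116]
eef_rot: [-3.138, -0.0, 1.663]
force: [1.0, -0.7, -4.1]
gripper_width: 0.0481
grasp_force: 64.6
```

Call:
jog_arm(commands=[0.4,-0.04,-0.015,0,0,0,0,0.4,-0.04,-0.015,0,0,0,0,0.4,-0.04,-0.015,0,0,0,0,0.4,-0.04,-0.015,0,0,0,0,0.4,-0.04,-0.015,0,0,0,0,0.4,-0.04,-0.015,0,0,0,0,0.4,-0.035,-0.014,0,0,0,0,0.4,-0.025,-0.01,0,0,0,0,0.4,-0.0126,-0.0044,0,0,0,0,0.4,0,0,0,0,0,0.05])

```text
t: 28.2
tcp_pos: [0.4535, -0.3356, 0.112]
eef_rot: [-3.139, -0.001, 1.606]
force: [-0.0, 0.3, -3.9]
gripper_width: 0.0487
grasp_force: 64.6
```

Call:
jog_arm(commands=[0.4,0,0,0,0,0,0.1,0.4,0,0,0,0,0,0.14,0.4,0,0,0,0,0,0.14,0.4,0,0,0,0,0,0.14,0.4,0,0,0,0,0,0.14,0.4,0,0,0,0,0,0.14,0.4,0,0,0,0,0,0.14,0.4,0,0,0,0,0,0.14,0.4,0,0,0,0,0,0.14,0.4,0,0,0,0,0,0.14])

```text
t: 29.2
tcp_pos: [0.4545, -0.3329, 0.1122]
eef_rot: [-3.139, 0.002, 0.246]
force: [0.4, -0.4, -3.5]
gripper_width: 0.0485
grasp_force: 64.6
```

Call:
jog_arm(commands=[0.4,0,0,0,0,0,0.1,0.4,0,0,0,0,0,0.039,0.4,0,0,0,0,0,0,0.4,0,0,0,0,0,0,0.4,0,0,0,0,0,0])

```text
t: 29.7
tcp_pos: [0.4552, -0.3337, 0.1133]
eef_rot: [-3.141, 0.001, 0.113]
force: [-0.3, -0.1, -4.0]
gripper_width: 0.0485
grasp_force: 64.6
```

```bash
python3 to.py .4565 -.334 .03 6.4;  python3 - <<'E'
from h import *
c=shot("wrist"); crop(c,100,0,420,240,2.5,"w6.png")
c=shot("top"); crop(c,308,138,438,258,5,"t6.png")
E
```

```text
t 29.7 at [ 0.4552 -0.3337  0.1133] rpy [-1.7995e+02  5.0000e-02  6.4600e+00] w 0.0485 f 64.6
shift [0.0013 0.0004 0.0833] turn rz 0.0011
```

View pics/w6.png

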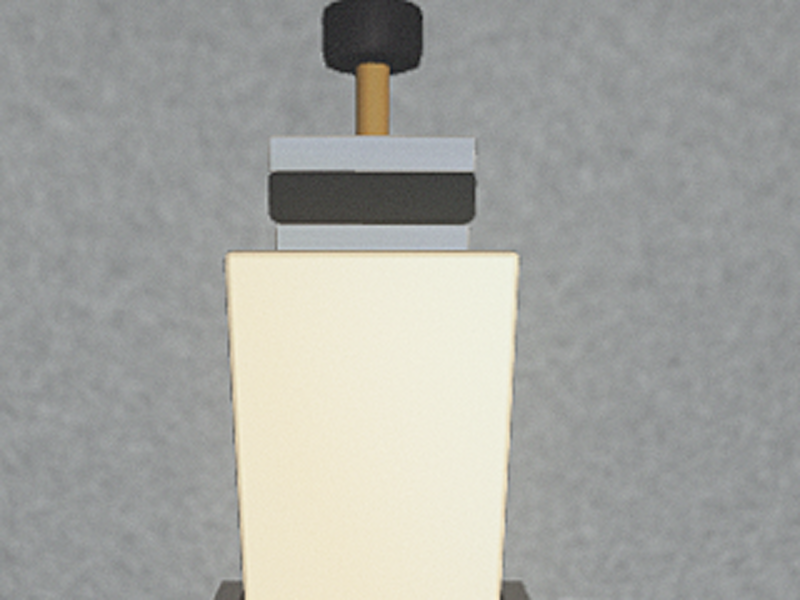

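```bash
python3 - <<'E'
from h import *
c=shot("wrist")
f=lambda P,z: world(c,(np.array(P,float)+.5)/2.5-.5+[100,0],z)[:,:2]
u=np.array([.9938,.1115]);v=np.array([-u[1],u[0]]);H=np.array([.4565,-.334])
for n,P,z,l in(("stone",[(228,253),(518,253)],.1133-.0092+.025,.075),("jaw",[(270,171),(475,171)],.034,.0955)):
    m=f(P,z).mean(0)-l*u;print(n,m,(m-H)@u,(m-H)@v)
E
```

```text
stone [ 0.45550216 -0.33472003] -0.0010719331159307316 -0.0006043117554060137
jaw [ 0.45721365 -0.33451551] 0.0006517423451172733 -0.000591890298386106
```

Everything is aligned, so I shift +1.5 mm in x and lower gently.

Call:
jog_arm(commands=[0.4,0.0015,0,0.01,0,0,0,0.4,0,0,0.02,0,0,0,0.4,0,0,0.02,0,0,0,0.4,0,0,0.015,0,0,0,0.4,0,0,0.008,0,0,0,0.4,0,0,0.004,0,0,0,0.4,0,0,0.003,0,0,0,0.4,0,0,0.002,0,0,0,0.4,0,0,0,0,0,0,0.4,0,0,0,0,0,0])

```text
t: 30.85
tcp_pos: [0.4574, -0.3343, 0.0324]
eef_rot: [3.141, -0.001, 0.112]
force: [0.8, -0.5, -3.8]
gripper_width: 0.0486
grasp_force: 64.6
```

Call:
jog_arm(commands=[0.4,0,0,0.001,0,0,0,0.4,0,0,0,0,0,0,0.4,0,0,0,0,0,0])

```text
t: 31.15
tcp_pos: [0.4571, -0.3341, 0.031]
eef_rot: [3.141, -0.0, 0.112]
force: [-0.3, 1.1, -3.9]
gripper_width: 0.0487
grasp_force: 64.6
```

Call:
jog_arm(commands=[0.4,0,0,0.001,0,0,0,0.4,0,0,0,0,0,0,0.4,0,0,0,0,0,0])

```text
t: 31.45
tcp_pos: [0.4569, -0.334, 0.0297]
eef_rot: [-3.141, 0.0, 0.112]
force: [0.4, 0.4, -3.8]
gripper_width: 0.0486
grasp_force: 64.6
```

Call:
jog_arm(commands=[0.4,0,0,0.001,0,0,0,0.4,0,0,0,0,0,0,0.4,0,0,0,0,0,0])

```text
t: 31.75
tcp_pos: [0.4571, -0.3341, 0.0292]
eef_rot: [3.141, -0.0, 0.112]
force: [-0.6, 1.0, -0.6]
gripper_width: 0.0483
grasp_force: 65.1
```

Call:
jog_arm(commands=[1,0,0,0,0,0,0,1,0,0,0,0,0,0,1,0,0,0,0,0,0,1,0,0,0,0,0,0,1,0,0,0,0,0,0,1,0,0,-0.02,0,0,0,1,0,0,-0.045,0,0,0,1,0,0,-0.05,0,0,0,1,0,0,-0.04,0,0,0,1,0,0,0,0,0,0])

```text
t: 32.75
tcp_pos: [0.4604, -0.3365, 0.1911]
eef_rot: [3.132, -0.01, 0.112]
force: [0.6, -0.3, 0.4]
gripper_width: 0.0857
grasp_force: 0.0
```

Call:
jog_arm(commands=[1,0,0,0,0,0,-0.14,1,0,0,0,0,0,-0.14,1,0,0,0,0,0,-0.14,1,0,0,0,0,0,-0.14,1,0,0,0,0,0,-0.14,1,0,0,0,0,0,-0.14,1,0,0,0,0,0,-0.14,1,0,0,0,0,0,-0.14,1,0,0,0,0,0,-0.14,1,0,0,0,0,0,-0.14])

```text
t: 33.75
tcp_pos: [0.4567, -0.3337, 0.1829]
eef_rot: [-3.14, -0.001, 1.518]
force: [0.5, 0.4, -0.3]
gripper_width: 0.0854
grasp_force: 0.0
```

Call:
jog_arm(commands=[1,0,0,0,0,0,-0.14,1,0,0,0,0,0,-0.007,1,0,0,0,0,0,0,1,0,0,0,0,0,0])

```text
t: 34.15
tcp_pos: [0.4569, -0.3339, 0.1835]
eef_rot: [-3.141, -0.0, 1.657]
force: [-0.5, -0.7, -0.5]
gripper_width: 0.0855
grasp_force: 0.0
```

```bash
python3 to.py .40 .318 .18 95.1
```

```text
t 34.15 at [ 0.4569 -0.3339  0.1835] rpy [-1.7998e+02 -2.0000e-02  9.4930e+01] w 0.0855 f 0.0
shift [ 6.544e-01 -6.000e-04  3.500e-03] turn rz -0.0029
```

Call:
jog_arm(commands=[1,0.04,0,0,0,0,-0.003,1,0.047,0,0,0,0,0,1,0.047,0,0,0,0,0,1,0.047,0,0,0,0,0,1,0.047,0,0,0,0,0,1,0.047,0,0,0,0,0,1,0.047,0,0,0,0,0,1,0.047,0,0,0,0,0,1,0.047,0,0,0,0,0,1,0.047,0,0,0,0,0])

```text
t: 35.15
tcp_pos: [0.4147, 0.1289, 0.1841]
eef_rot: [3.14, -0.0, 1.66]
force: [1.0, 0.0, 0.1]
gripper_width: 0.0853
grasp_force: 0.0
```

Call:
jog_arm(commands=[1,0.047,0,0,0,0,0,1,0.047,0,0,0,0,0,1,0.047,0,0,0,0,0,1,0.04,0,0,0,0,0,1,0.01,0,0,0,0,0,1,0,0,0,0,0,0,1,0,0,0,0,0,0,1,0,0,0,0,0,0])

```text
t: 35.95
tcp_pos: [0.3978, 0.3157, 0.1838]
eef_rot: [-3.141, 0.001, 1.66]
force: [0.2, -0.9, 0.7]
gripper_width: 0.0852
grasp_force: 0.0
```

```bash
python3 to.py .3998 .318 .067 95.1;  python3 - <<'E'
from h import *
c=shot("top"); crop(c,100,110,420,260,2.5,"t7.png")
E
```

```text
t 35.95 at [0.3978 0.3157 0.1838] rpy [-1.7998e+02  4.0000e-02  9.5080e+01] w 0.0852 f 0.0
shift [0.0021 0.0022 0.1168] turn rz -0.0003
```

View pics/t7.png

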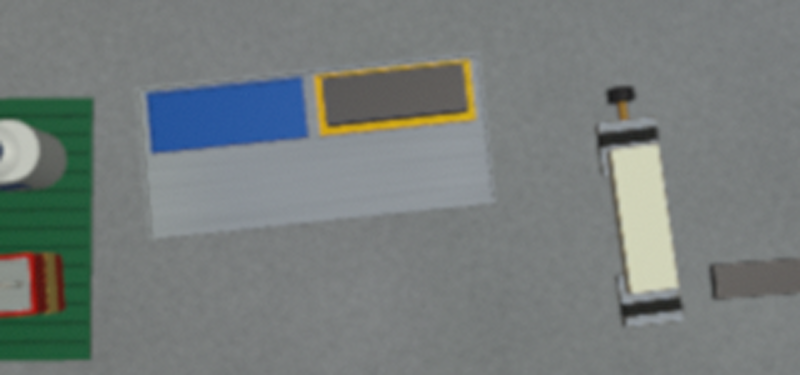

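The top view shows the coarse stone in the yellow case (395,97) and the fine stone between the jaws (645,218). Both lie well. I grip the tin next.

Call:
jog_arm(commands=[1,0.002,0.002,0.025,0,0,0,1,0,0,0.03,0,0,0,1,0,0,0.03,0,0,0,1,0,0,0.02,0,0,0,1,0,0,0.01,0,0,0,1,0,0,0,0,0,0,1,0,0,0,0,0,0,0.5,0,0,0,0,0,0,0.5,0,0,0,0,0,0,0.5,0,0,0,0,0,0], force=50)

```text
t: 37.0
tcp_pos: [0.3999, 0.3201, 0.0704]
eef_rot: [3.14, -0.001, 1.662]
force: [-2.3, -0.3, 6.4]
gripper_width: 0.0596
grasp_force: 53.4
```

Call:
jog_arm(commands=[0.5,0,0,0,0,0,0,0.5,0,0,0,0,0,0,0.5,0,0,0,0,0,0])

```text
t: 37.3
tcp_pos: [0.3999, 0.32, 0.0703]
eef_rot: [3.14, -0.001, 1.662]
force: [-1.8, -0.7, 6.2]
gripper_width: 0.0596
grasp_force: 53.4
```

```bash
python3 to.py .5218 -.0815 .067 95.1
```

```text
t 37.3 at [0.3999 0.32   0.0703] rpy [ 1.799e+02 -8.000e-02  9.521e+01] w 0.0596 f 53.4
shift [-0.411   0.0849  0.0033] turn rz 0.002
```

Call:
jog_arm(commands=[0.5,0,0,-0.01,0,0,0,0.5,0,0,-0.025,0,0,0,0.5,0,0,-0.025,0,0,0,0.5,-0.015,0.003,0,0,0,0,0.5,-0.03,0.007,0,0,0,0,0.5,-0.04,0.01,0,0,0,0,0.5,-0.04,0.01,0,0,0,0,0.5,-0.04,0.01,0,0,0,0,0.5,-0.04,0.01,0,0,0,0,0.5,-0.04,0.01,0,0,0,0])

```text
t: 38.3
tcp_pos: [0.481, 0.0784, 0.128]
eef_rot: [-3.14, 0.001, 1.661]
force: [1.5, 0.9, -2.6]
gripper_width: 0.0593
grasp_force: 54.7
```

Call:
jog_arm(commands=[0.5,-0.04,0.009,0,0,0,0,0.5,-0.04,0.008,0,0,0,0,0.5,-0.04,0.005,0,0,0,0,0.5,-0.028,0.002,0,0,0,0,0.5,-0.016,0.001,0,0,0,0,0.5,0,0,0,0,0,0,0.5,0,0,0,0,0,0,0.5,0,0,0,0,0,0])

```text
t: 39.1
tcp_pos: [0.5208, -0.079, 0.1285]
eef_rot: [-3.141, -0.001, 1.663]
force: [0.1, -0.3, -1.6]
gripper_width: 0.0595
grasp_force: 54.6
```

```bash
python3 to.py .522 -.0797 .070 95.1
```

```text
t 39.1 at [ 0.5208 -0.079   0.1285] rpy [-1.7995e+02 -4.0000e-02  9.5290e+01] w 0.0595 f 54.6
shift [-0.0008  0.0012  0.0585] turn rz 0.0034
```

Call:
jog_arm(commands=[0.5,-0.001,0.001,0.015,0,0,0.003,0.5,0,0,0.02,0,0,0,0.5,0,0,0.015,0,0,0,0.5,0,0,0.005,0,0,0,0.5,0,0,0.002,0,0,0,0.5,0,0,0.001,0,0,0,0.5,0,0,0,0,0,0,0.5,0,0,0,0,0,0])

```text
t: 39.9
tcp_pos: [0.523, -0.081, 0.0716]
eef_rot: [3.14, 0.0, 1.659]
force: [-1.2, 1.2, -2.0]
gripper_width: 0.0595
grasp_force: 54.6
```

Call:
jog_arm(commands=[0.5,0,0,0.001,0,0,0,0.5,0,0,0,0,0,0,0.5,0,0,0,0,0,0])

```text
t: 40.2
tcp_pos: [0.523, -0.0812, 0.0704]
eef_rot: [3.14, 0.0, 1.659]
force: [0.0, -0.3, 1.3]
gripper_width: 0.0593
grasp_force: 54.7
```

Contact. I release the tin, lift, and go to the bottle at (0.530, 0.317).

Call:
jog_arm(commands=[1,0,0,0,0,0,0,1,0,0,0,0,0,0,1,0,0,0,0,0,0,1,0,0,0,0,0,0,1,0,0,0,0,0,0,1,0,0,-0.02,0,0,0,1,0,0,-0.04,0,0,0,1,0,0,-0.04,0,0,0,1,0,0,0,0,0,0,1,0,0,0,0,0,0])

```text
t: 41.2
tcp_pos: [0.5233, -0.0811, 0.171]
eef_rot: [3.139, 0.001, 1.659]
force: [0.8, -0.1, -0.4]
gripper_width: 0.085
grasp_force: 0.0
```

```bash
python3 to.py .5305 .317 .17 95.1
```

```text
t 41.2 at [ 0.5233 -0.0811  0.171 ] rpy [1.7983e+02 4.0000e-02 9.5040e+01] w 0.085 f 0.0
shift [0.3959 0.0422 0.001 ] turn rz -0.001
```

Call:
jog_arm(commands=[1,0.04,0.0045,0,0,0,0,1,0.045,0.005,0,0,0,0,1,0.045,0.005,0,0,0,0,1,0.045,0.005,0,0,0,0,1,0.045,0.005,0,0,0,0,1,0.045,0.005,0,0,0,0,1,0.045,0.005,0,0,0,0,1,0.045,0.004,0,0,0,0,1,0.03,0.003,0,0,0,0,1,0.011,0.001,0,0,0,0])

```text
t: 42.2
tcp_pos: [0.5284, 0.3199, 0.1672]
eef_rot: [-3.138, 0.001, 1.663]
force: [0.7, -0.2, -0.3]
gripper_width: 0.0853
grasp_force: 0.0
```

Call:
jog_arm(commands=[1,0,0,0,0,0,0,1,0,0,0,0,0,0,1,0,0,0,0,0,0])

```text
t: 42.5
tcp_pos: [0.5299, 0.3154, 0.1694]
eef_rot: [-3.141, 0.001, 1.657]
force: [-0.2, -0.2, 0.4]
gripper_width: 0.0853
grasp_force: 0.0
```

```bash
python3 to.py .5305 .317 .063 95.1
```

```text
t 42.5 at [0.5299 0.3154 0.1694] rpy [-1.7994e+02  5.0000e-02  9.4930e+01] w 0.0853 f 0.0
shift [0.0015 0.0007 0.1064] turn rz -0.003
```

Call:
jog_arm(commands=[1,0.001,0.001,0.025,0,0,0,1,0,0,0.03,0,0,0,1,0,0,0.025,0,0,0,1,0,0,0.015,0,0,0,1,0,0,0.01,0,0,0,1,0,0,0,0,0,0,1,0,0,0,0,0,0,0.5,0,0,0,0,0,0,0.5,0,0,0,0,0,0,0.5,0,0,0,0,0,0])

```text
t: 43.5
tcp_pos: [0.5313, 0.3187, 0.0663]
eef_rot: [3.14, -0.001, 1.659]
force: [-2.0, -0.2, 4.9]
gripper_width: 0.0591
grasp_force: 54.5
```

Call:
jog_arm(commands=[0.5,0,0,0,0,0,0,0.5,0,0,0,0,0,0,0.5,0,0,0,0,0,0])

```text
t: 43.8
tcp_pos: [0.5313, 0.3187, 0.0663]
eef_rot: [3.14, -0.001, 1.659]
force: [-2.0, -0.6, 6.2]
gripper_width: 0.0593
grasp_force: 54.7
```

```bash
python3 to.py .506 .0973 .063 95.1
```

```text
t 43.8 at [0.5313 0.3187 0.0663] rpy [ 1.799e+02 -5.000e-02  9.506e+01] w 0.0593 f 54.7
shift [-0.2183 -0.0447  0.0033] turn rz -0.0008
```

Call:
jog_arm(commands=[0.5,0,0,-0.01,0,0,0,0.5,0,0,-0.025,0,0,0,0.5,0,0,-0.025,0,0,0,0.5,-0.01,-0.002,0,0,0,0,0.5,-0.03,-0.006,0,0,0,0,0.5,-0.03,-0.006,0,0,0,0,0.5,-0.04,-0.008,0,0,0,0,0.5,-0.04,-0.008,0,0,0,0,0.5,-0.03,-0.006,0,0,0,0,0.5,-0.02,-0.004,0,0,0,0])

```text
t: 44.8
tcp_pos: [0.5066, 0.1124, 0.1233]
eef_rot: [-3.138, 0.001, 1.657]
force: [-0.5, -0.1, -2.8]
gripper_width: 0.0593
grasp_force: 54.9
```

Call:
jog_arm(commands=[0.5,-0.01,-0.003,0,0,0,0,0.5,-0.007,-0.0015,0,0,0,0,0.5,0,0,0,0,0,0,0.5,0,0,0,0,0,0,0.5,0,0,0,0,0,0])

```text
t: 45.3
tcp_pos: [0.5058, 0.0992, 0.1247]
eef_rot: [3.141, -0.0, 1.66]
force: [0.2, 0.3, -2.5]
gripper_width: 0.0598
grasp_force: 55.0
```

```bash
python3 to.py .506 .0987 .066 95.1
```

```text
t 45.3 at [0.5058 0.0992 0.1247] rpy [ 1.7999e+02 -2.0000e-02  9.5130e+01] w 0.0598 f 55.0
shift [-0.0005  0.0002  0.0587] turn rz 0.0004
```

Call:
jog_arm(commands=[0.5,0,0,0.015,0,0,0,0.5,0,0,0.02,0,0,0,0.5,0,0,0.015,0,0,0,0.5,0,0,0.005,0,0,0,0.5,0,0,0.002,0,0,0,0.5,0,0,0.001,0,0,0,0.5,0,0,0,0,0,0,0.5,0,0,0,0,0,0])

```text
t: 46.1
tcp_pos: [0.5062, 0.0984, 0.0676]
eef_rot: [3.14, -0.0, 1.659]
force: [0.5, -0.2, -3.0]
gripper_width: 0.0599
grasp_force: 54.9
```

Call:
jog_arm(commands=[0.5,0,0,0.001,0,0,0,0.5,0,0,0,0,0,0,0.5,0,0,0,0,0,0])

```text
t: 46.4
tcp_pos: [0.5061, 0.0983, 0.0663]
eef_rot: [3.14, -0.0, 1.659]
force: [-0.2, -0.1, -0.2]
gripper_width: 0.0591
grasp_force: 55.0
```

Release, lift clear, then back away and look.

Call:
jog_arm(commands=[1,0,0,0,0,0,0,1,0,0,0,0,0,0,1,0,0,0,0,0,0,1,0,0,0,0,0,0,1,0,0,0,0,0,0,1,0,0,-0.02,0,0,0,1,0,0,-0.04,0,0,0,1,0,0,-0.05,0,0,0,1,0,0,-0.03,0,0,0,1,0,0,0,0,0,0])

```text
t: 47.4
tcp_pos: [0.5088, 0.0988, 0.2113]
eef_rot: [3.131, -0.001, 1.659]
force: [0.7, 0.3, 0.1]
gripper_width: 0.0852
grasp_force: 0.0
```

Call:
jog_arm(commands=[1,0.03,-0.02,0,0,0,0,1,0.04,-0.025,0,0,0,0,1,0.04,-0.025,0,0,0,0,1,0.04,-0.025,0,0,0,0,1,0.03,-0.02,0,0,0,0,1,0,0,0,0,0,0,1,0,0,0,0,0,0])

```text
t: 48.1
tcp_pos: [0.3744, 0.2676, 0.205]
eef_rot: [-3.141, 0.001, 1.661]
force: [0.1, -0.4, 0.0]
gripper_width: 0.0854
grasp_force: 0.0
```

```bash
python3 - <<'E'
from h import *
c=shot("top"); crop(c,150,128,305,208,5,"t9.png")
E
```

```text
(no output)
```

View pics/t9.png

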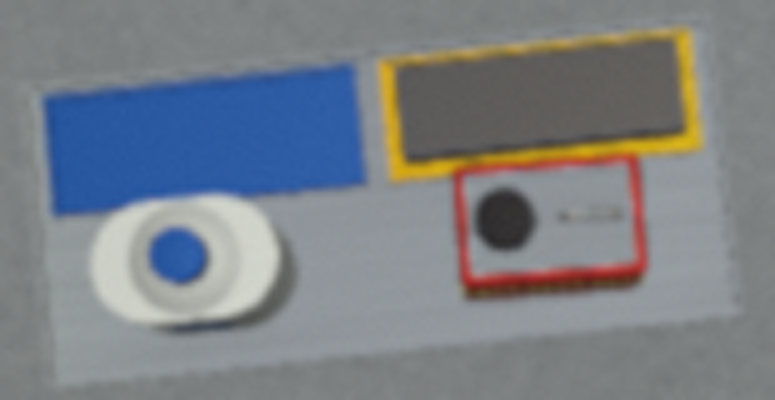

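The bottle cap is at (179,254), the same as at the start. The tin cap is at (504,218), against (501,221) at the start, which is about 2 mm. The coarse stone is centred in the yellow case, so I hand in.

```bash
python3 -c "
from plant import bot
print(bot.sign_off())"
```

```text
the job is handed in; nothing more can be done
None
```

The job is done and handed in at about 48 s: the coarse stone lies flat in the yellow case, the fine stone flat in the holder, and the tin and bottle stand upright back in place (within about 2 mm in the last picture); sign-off returned no verdict.

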